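# Slide the tray of wet smears onto the drying grille

## Robot

A 6-joint arm with a two-finger parallel gripper is mounted at the origin on the work surface. World frame = base frame: x ahead of the robot, y to its left, z up, the work surface at z = 0. Lengths are in mm, angles in rad, forces in N, time in s.
With the tool pointing down it reaches from about 275 to 750 mm from the base axis. Payload 10.2 kg.
Tool frame: the origin (TCP) lies at the very end of the fingers, on their centre line; the grasp point (between the pads) lies 19 mm behind it; z points along the fingers, y is the direction in which the jaws open and shut (so a half turn about z gives the same grasp; the last joint's range is limited). The gripper opens to 85 mm and grips with 20 to 120 N. Pads are 22 mm wide; open, the fingers measure 114 mm over their backs; the gripper's body (76 mm by 85 mm) begins 54 mm behind the grasp point. The pads swing forward as they close: fully open they stand 13 mm farther back than shut.
Start: joints at [-1.525, 0.313, 1.498, -0, 1.331, -0.223], TCP at [139.413, -506.157, 199.294] pointing down, gripper open.
Joint ranges: [-2.94, 2.94], [-0.97, 2.17], [0.19, 2.56], [-1.23, 4.37], [0.02, 3.11], [-2.88, 2.88]. Speed limits (rad/s): [2.39, 2.39, 3.01, 3.14, 3.14, 3.14].

## Interface

Orientations are given as a unit quaternion [w, x, y, z].
In Python, from rig import sensors, imaging, ctrl gives the robot as it stands.
- The arm moves only by the shell command python3 -m creep 'ROWS' [FORCE]. ROWS is JSON, a list of rows, each an object with "grip": the finger opening in mm, from 0 to 85.4; "linear": the shift along the tool's x, y, z in mm, a list of three; "rot": the turn, a rotation vector about the tool's x, y, z in rad, a list of three. A call has 1 to 12 rows; each row shifts and turns the commanded pose from where the row before left it, along the tool's axes as they then stand; what a row does not reach is not made up. A row lasts 1/12 s, in which the tool goes at most 41.7 mm and 7.16 degrees, less where a joint would pass 70% of its speed; a pose out of reach is approached as far as the arm can. A call with a gripper value outside its range is refused whole. The fingers move at their own pace and stop on an object; FORCE is the grip in N (left out, the last holds). Time passes only in rows, so rows that do not move let the fingers close. It gives the time, the measured TCP pose, the force and the opening at its end, in the units of the state.
- sensors.sense(): the state, without advancing time (a new reading comes with each control period).
- imaging.capture(name): name is "scene" or "top" or "wrist"; returns (picture, depth): 480x640x3 uint8, red, green, blue; 480x640 float32, mm along the optical axis (not along the pixel's ray), 0 where there is no reading.
- imaging.camera_params(name): a dict with "intrinsics" (3x3 intrinsics, pixels), "k1" (the pictures are not rectified: a ray, as slopes to the right and down, at radius r is drawn at 1 + k1 r^2 times it, then the intrinsics apply), "R" (3x3) and "t" (3): a world point X has camera coordinates R X + t. Camera axes: x right, y down, z forward; pixel columns grow to the right and rows downward; lengths in mm; the calibration is good to about 2 mm. A picture is of the moment at which its call begins: read the wrist's pose just before it. camera_params takes no time and is no camera call; for the wrist camera it gives the pose at the moment of the call.
- ctrl.finish_job(): hands the job in, once; it reports no verdict.
The state is a dict: "time_s": time; "joints": joint angles; "dq": joint speeds; "tau": joint torques, N m; "eef_pos": TCP position; "ee_rot": TCP orientation; "force": force on the tool from outside, world axes, zero at the start; "wrist_torque": the same for the moment, N m; "grip_width": opening from 0.0 (shut) to 1.0 (fully open).
Only numpy, scipy, OpenCV 4.12 (cv2) and the standard library are available. Lean on these libraries where they do the work, as an engineer would, in place of code of your own. Each camera call takes 0.05 s, during which the arm holds its last target.

## Task

Two smears have just been spread and are still wet: slide the tray that carries the glass slides, kept flat on the worktop and not lifted, onto the rectangular perforated steel grille, so that it lies centred there with its long sides along the grille's long sides. Leave the empty tray where it is.

Things in the scene. Friction and masses are not known exactly. Their poses are not given: they have to be found in the camera images.
- smear_tray_grip (a point): Loose 0.3 kg aluminium tray, 80 (x) by 116 (y) by 8 mm, with two glass slides (1 mm high, white end, brown smear) beside a central upright grip rib 12 mm thick (x), 60 mm long (y), top 54 mm above the underside. Point on the rib at the tray's centre, 38 mm above the underside, z up, y along the rib and the long sides. Pinch across x here, clear of the slides. Half a turn makes no difference.
- grille_center (a point): Centre of the rectangular perforated steel grille, 120 (x) by 160 (y) mm, set flush in the white worktop at height 0, with no step to cross; y along its long sides, z up. The straight way from either tray's place to it is free. The round steel drain cover, 84 mm across, is not the target.
- empty_tray_grip (a point): The other tray, the same in shape and size but without slides (its two shallow dark recesses are bare); the point lies on its rib, 38 mm above its underside, axes as for the first. To be left where it is. Either tray may be the nearer one.

How it is judged:
By the outcome, as a careful person would: the job done as asked, in the order asked, and still so for the second after the job is handed in, with the robot touching nothing.
It also fails if it takes over 40 s, if anything falls off the work surface, if the arm or the gripper's body presses on something with over 40 N, if the wrist force passes 120 N, or if a joint passes its speed limit or range.

## Working session

There is one attempt and no reset: what is moved stays moved. The work goes in short steps, Python scripts to look and compute and a shell command to move; the robot and the scene stay as the last step left them, time stands still between calls to the robot, and variables do not carry over. Pictures are saved under pics/ and viewed, and the job is handed in when it is done.

```bash
mkdir -p pics; ls; python3 - <<'E'
from rig import sensors, imaging
import cv2
print(sensors.sense())
for n in ("scene","top","wrist"):
    p=imaging.camera_params(n); print(n,p)
for n in ("top","scene"):
    im,d=imaging.capture(n); cv2.imwrite(f"pics/{n}0.png",im[:,:,::-1])
    import numpy as np; np.save(f"{n}0.npy",d)
E
```

```text
pics
{'time_s': 0.0, 'joints': array([-1.52539377e+00,  3.13459823e-01,  1.49847036e+00, -9.90409663e-06,
        1.33099489e+00, -2.23354682e-01]), 'dq': array([ 1.16110413e-03, -6.72922976e-04,  5.84832369e-05,  4.46261541e-04,
        4.83216060e-04,  2.15338316e-04]), 'tau': array([-1.41856137e-03, -4.12275088e+01, -2.59738863e+01, -2.96485896e-04,
        4.24996106e-03,  1.26811577e-05]), 'eef_pos': array([ 139.39912053, -505.83324414,  198.71755297]), 'ee_rot': array([-6.64000195e-04,  9.90984394e-01,  1.33975695e-01,  5.44078642e-05]), 'force': array([-0.33417655, -0.47467003,  0.19853613]), 'wrist_torque': array([ 0.04934013,  0.00210511, -0.01414931]), 'grip_width': 1.0006533562694155}
scene {'intrinsics': array([[600.17067763,   0.        , 321.29612707],
       [  0.        , 600.17067763, 239.61144582],
       [  0.        ,   0.        ,   1.        ]]), 'k1': -0.12526130878686115, 'R': array([[-0.63249769,  0.77448662,  0.01082368],
       [ 0.63192038,  0.52404854, -0.57100766],
       [-0.44790993, -0.35432132, -0.82087337]]), 't': array([ 330.02601208, -303.25511807
[... 177 characters left out ...]
 1.        ]]), 'k1': 0.012348672345954988, 'R': array([[ 0.00552767, -0.99988782,  0.01392096],
       [-0.98371746, -0.00793801, -0.17954649],
       [ 0.17963685, -0.01270182, -0.98365099]]), 't': array([  0.8466042 , 535.80996849, 649.48847084])}
wrist {'intrinsics': array([[346.82531038,   0.        , 319.33524078],
       [  0.        , 346.82531038, 243.0239676 ],
       [  0.        ,   0.        ,   1.        ]]), 'k1': -0.05626945249171703, 'R': array([[ 2.65763452e-01, -9.64037920e-01, -8.21959295e-04],
       [-9.11667797e-01, -2.51603207e-01,  3.24896374e-01],
       [-3.13419232e-01, -8.55962281e-02, -9.45749264e-01]]), 't': array([-523.80287759,  -42.05721538,  381.37102267])}
```

View pics/top0.png

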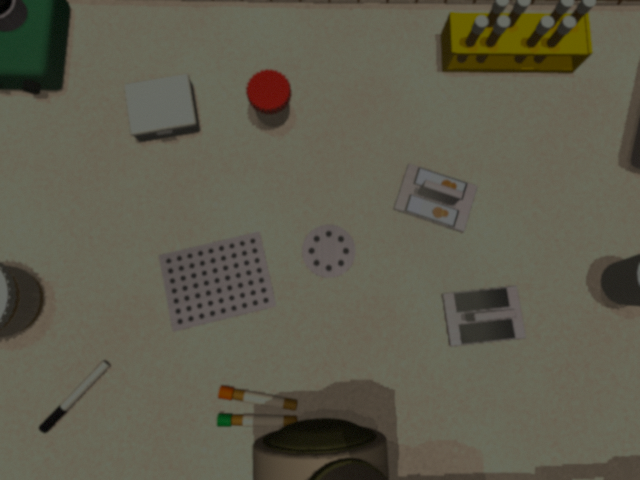

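View pics/scene0.png

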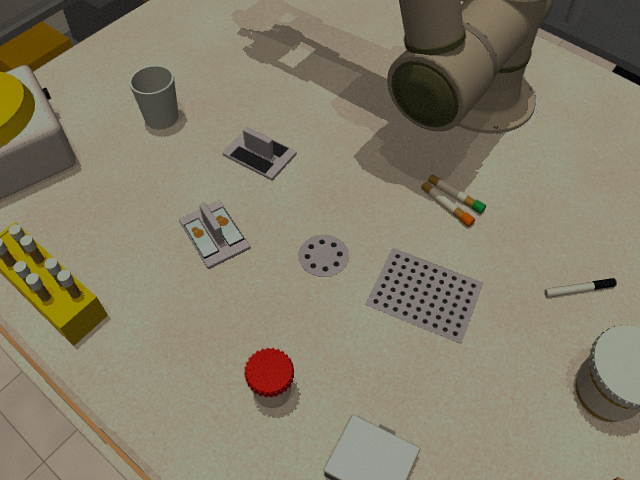

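The top view shows the slide tray at about (436,197), the empty tray at (483,316), the grille at (216,281) and the round drain at (328,250). Next I'll measure the outlines.

```bash
cat > h.py <<'E'
import numpy as np, cv2
from rig import imaging, sensors
def ray(name_or_p,uv,z):
    p=name_or_p if isinstance(name_or_p,dict) else imaging.camera_params(name_or_p)
    uv=np.atleast_2d(np.asarray(uv,float)); K=p["intrinsics"]
    d=(uv-K[:2,2])/K[0,0]; s=d.copy()
    for _ in range(20): s=d/(1+p["k1"]*(s**2).sum(1,keepdims=True))
    dirs=np.c_[s,np.ones(len(s))]@p["R"]; c=-p["R"].T@p["t"]
    return c+dirs*((z-c[2])/dirs[:,2])[:,None]
def proj(p,X):
    X=np.atleast_2d(X)@p["R"].T+p["t"]; s=X[:,:2]/X[:,2:]
    s=s*(1+p["k1"]*(s**2).sum(1,keepdims=True)); return s*p["intrinsics"][0,0]+p["intrinsics"][:2,2]
E
python3 - <<'E'
import cv2,numpy as np
im=cv2.imread("pics/top0.png")
lab=cv2.cvtColor(im,cv2.COLOR_BGR2LAB).astype(int)
for n,(u,v) in dict(tray=(410,215),tray2=(455,320),gr=(172,262),bg=(380,120),bg2=(120,250),bg3=(350,320)).items(): print(n,lab[v-1:v+2,u-1:u+2].mean((0,1)),im[v,u])
a=cv2.GaussianBlur(lab[:,:,2].astype(np.float32),(0,0),1)
o=np.clip((a-110)*8,0,255).astype(np.uint8)
cv2.imwrite("pics/b0.png",o)
E
```

```text
tray [ 92.88888889 127.33333333 134.88888889] [74 85 87]
tray2 [105.55555556 128.55555556 131.        ] [ 93  98 101]
gr [ 87.33333333 130.         130.55555556] [78 81 87]
bg [106.66666667 127.11111111 137.55555556] [ 83  98 103]
bg2 [109.77777778 125.11111111 137.55555556] [ 88 103 104]
bg3 [105.33333333 127.77777778 137.77777778] [ 82  98 104]
```

View pics/b0.png

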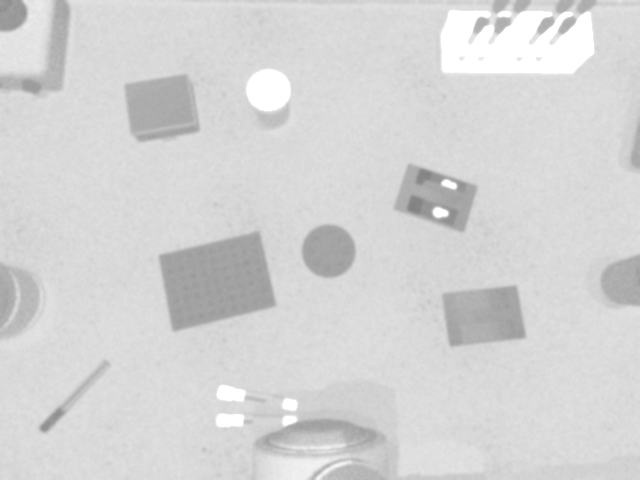

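The blue-yellow channel separates the trays and grille cleanly from the worktop. I'll fit rectangles in world coordinates from both views.

```bash
cat > meas.py <<'E'
from h import *
def rects(im,p,seeds,zs,thr=134.3):
    """im BGR; seeds world pts; returns centre, long-side angle, sizes"""
    b=cv2.GaussianBlur(cv2.cvtColor(im,cv2.COLOR_BGR2LAB)[:,:,2].astype(np.float32),(0,0),1)
    m=(b<thr).astype(np.uint8)
    cs,_=cv2.findContours(m,cv2.RETR_EXTERNAL,cv2.CHAIN_APPROX_NONE)
    out=[]
    for s,z in zip(seeds,zs):
        q=proj(p,[s[0],s[1],z])[0]
        c=[c for c in cs if cv2.pointPolygonTest(c,tuple(map(float,q)),False)>=0 and cv2.contourArea(c)>500]
        if not c: out.append(None); continue
        c=max(c,key=cv2.contourArea)
        W=ray(p,cv2.convexHull(c)[:,0],z)[:,:2].astype(np.float32)
        (cx,cy),(w,h),a=cv2.minAreaRect(W)
        if w>h: L,S,ang=w,h,a
        else: L,S,ang=h,w,a+90
        out.append((round(cx,1),round(cy,1),round((ang+90)%180-90,2),round(L,1),round(S,1)))
    return out
E
python3 - <<'E'
from meas import *
p=imaging.camera_params("top")
seeds=[ray(p,[436,197],8)[0],ray(p,[483,316],8)[0],ray(p,[216,281],0)[0]]
im=cv2.imread("pics/top0.png")
for t in (133.5,134.3,135): print(t,rects(im,p,seeds,[8,8,0],t))
p2=imaging.camera_params("scene"); im=cv2.imread("pics/scene0.png")
b=cv2.cvtColor(im,cv2.COLOR_BGR2LAB)[:,:,2]
print([b[v,u] for u,v in((205,260),(380,265),(300,330),(280,200))])
for t in (132,133,134.3,135,136): print(t,rects(im,p2,seeds,[8,8,0],t))
E
```

```text
133.5 [(605.5, -170.4, 71.14, 114.8, 80.3), (421.4, -235.8, -83.38, 116.3, 78.8), (472.9, 171.2, -75.72, 160.3, 120.3)]
134.3 [(605.8, -170.3, 71.07, 116.4, 81.9), (421.5, -235.8, -83.29, 118.0, 80.1), (472.8, 171.3, -75.57, 161.6, 122.5)]
135 [(605.5, -170.2, 70.76, 118.6, 83.9), (421.5, -235.7, -83.48, 119.1, 81.7), (473.4, 171.2, -75.73, 163.2, 124.1)]
[np.uint8(132), np.uint8(140), np.uint8(140), np.uint8(140)]
132 [(605.7, -168.7, 71.5, 122.1, 77.1), (422.4, -231.8, -82.99, 115.7, 79.4), (471.9, 174.0, -75.87, 156.7, 116.6)]
133 [(605.6, -169.3, 70.86, 124.6, 78.3), (422.3, -232.5, -83.09, 117.7, 81.7), (471.8, 173.9, -76.08, 157.9, 118.1)]
134.3 [(605.6, -169.6, 70.91, 126.4, 79.6), (422.2, -233.1, -83.76, 120.7, 82.8), (471.6, 173.8, -75.91, 159.1, 119.6)]
135 [(605.6, -169.4, 71.3, 126.9, 80.0), (422.0, -232.6, -83.07, 120.8, 84.4), (471.8, 174.0, -76.04, 159.7, 120.2)]
136 [(605.4, -169.7, 71.23, 128.1, 80.8), (422.2, -232.8, -83.93, 121.7, 84.8), (471.7, 174.0, -75.9, 160.9, 121.3)]
```

```bash
cat >> h.py <<'E'
from scipy.spatial.transform import Rotation as Ro
def delta(target,yaw_deg=None):
    s=sensors.sense(); q=s["ee_rot"]; R=Ro.from_quat([q[1],q[2],q[3],q[0]])
    M=R.as_matrix(); print("t",round(s["time_s"],2),"pos",s["eef_pos"].round(1),"F",s["force"].round(1),"grip",round(s["grip_width"]*85.4,1),"j",s["joints"].round(2))
    print("tool-frame shift",(M.T@(np.array(target)-s["eef_pos"])).round(1))
    h=np.degrees(np.arctan2(M[1,0],M[0,0])); print("heading x",h.round(2),"tilt z",M[:,2].round(4))
    if yaw_deg is not None: print("rot about tool z (rad)",round(-np.radians(yaw_deg-h),4))
E
python3 - <<'E'
from h import *
delta([605.6,-170,120],71.1)
E
```

```text
t 0.1 pos [ 139.4 -505.9  198.8] F [ 0.8 -0.6  0. ] grip 85.2 j [-1.53  0.31  1.5   0.    1.33 -0.22]
tool-frame shift [ 538.6 -199.9   79.2]
heading x 15.4 tilt z [-0.      0.0012 -1.    ]
rot about tool z (rad) -0.9721
```

```bash
python3 -m creep '[{"grip":85,"linear":[15,-5.6,0],"rot":[0,0,0]},{"grip":85,"linear":[34,-12.6,0],"rot":[0,0,0]},{"grip":85,"linear":[34,-12.6,0],"rot":[0,0,0]},{"grip":85,"linear":[34,-12.6,0],"rot":[0,0,0]},{"grip":85,"linear":[34,-12.6,0],"rot":[0,0,0]},{"grip":85,"linear":[34,-12.6,0],"rot":[0,0,0]},{"grip":85,"linear":[34,-12.6,0],"rot":[0,0,0]},{"grip":85,"linear":[34,-12.6,0],"rot":[0,0,0]},{"grip":85,"linear":[34,-12.6,0],"rot":[0,0,0]},{"grip":85,"linear":[34,-12.6,0],"rot":[0,0,0]},{"grip":85,"linear":[34,-12.6,0],"rot":[0,0,0]},{"grip":85,"linear":[34,-12.6,0],"rot":[0,0,0]}]' 30
python3 - <<'E'
from h import *
delta([605.6,-170,120],71.1)
E
```

```text
time_s: 1.1
eef_pos: [477.3, -262.3, 199.0]
ee_rot: [-0.0, 0.991, 0.134, -0.0]
force: [-0.4, -1.2, 0.0]
grip_width: 0.994
t 1.1 pos [ 477.3 -262.3  199. ] F [-0.4 -1.2  0. ] grip 84.9 j [-0.72  0.36  1.44 -0.    1.35  0.58]
tool-frame shift [148.2 -54.9  79. ]
heading x 15.41 tilt z [-5.e-04  4.e-04 -1.e+00]
rot about tool z (rad) -0.972
```

```bash
python3 -m creep '[{"grip":60,"linear":[34,-12.6,0],"rot":[0,0,0]},{"grip":60,"linear":[34,-12.6,0],"rot":[0,0,0]},{"grip":60,"linear":[34,-12.6,0],"rot":[0,0,0]},{"grip":60,"linear":[31,-11.5,0],"rot":[0,0,0]},{"grip":60,"linear":[15.2,-5.6,0],"rot":[0,0,-0.12]},{"grip":60,"linear":[0,0,0],"rot":[0,0,-0.12]},{"grip":60,"linear":[0,0,10],"rot":[0,0,-0.12]},{"grip":60,"linear":[0,0,20],"rot":[0,0,-0.12]},{"grip":60,"linear":[0,0,20],"rot":[0,0,-0.12]},{"grip":60,"linear":[0,0,10],"rot":[0,0,-0.12]},{"grip":60,"linear":[0,0,0],"rot":[0,0,-0.12]},{"grip":60,"linear":[0,0,0],"rot":[0,0,-0.132]}]' 30
python3 - <<'E'
from h import *
delta([605.6,-170,120],71.1)
p=imaging.camera_params("wrist"); im,_=imaging.capture("wrist"); cv2.imwrite("pics/w1.png",im[:,:,::-1])
print(proj(p,[605.6,-170,54]))
np.savez("w1.npz",**p)
E
```

```text
time_s: 2.1
eef_pos: [603.9, -171.3, 138.0]
ee_rot: [-0.001, 0.814, 0.581, -0.001]
force: [-0.3, 0.3, 0.2]
grip_width: 0.704
t 2.1 pos [ 603.9 -171.3  138. ] F [-0.3  0.3  0.2] grip 60.1 j [-0.46  0.59  1.24  0.    1.31 -0.13]
tool-frame shift [ 1.8  1.2 17.9]
heading x 71.03 tilt z [-0.0023  0.0011 -1.    ]
rot about tool z (rad) -0.0012
[[321.21955051 235.58299918]]
```

View pics/w1.png

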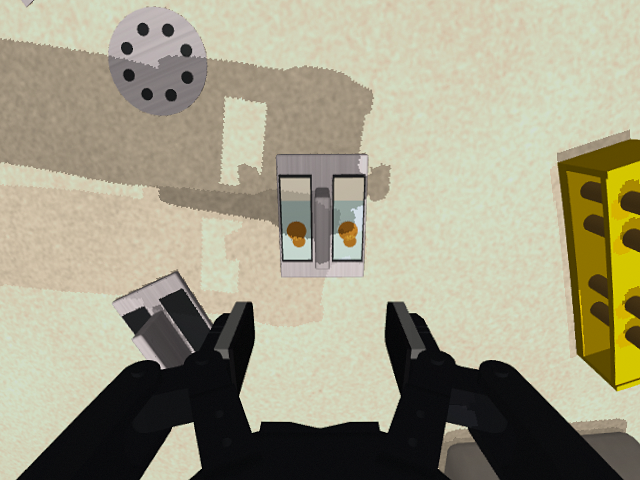

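The wrist view shows the slide tray between the fingers, with its corners at about (277,154), (368,154), (364,277) and (281,277) and its rib along the column at x≈322. I'll compare that with the estimate from the top view.

```bash
python3 - <<'E'
from h import *
p=dict(np.load("w1.npz"))
c=ray(p,[[277,155],[368,155],[364,276],[281,276]],8)[:,:2]
print(c.round(1),c.mean(0)); print(np.linalg.norm(np.roll(c,-1,0)-c,axis=1))
m=(c[0]+c[1]-c[2]-c[3]);print(np.degrees(np.arctan2(m[1],m[0])))
r=ray(p,[[316,190],[329,190],[328,266],[316,266]],54);print(r.round(1),r.mean(0))
im=cv2.imread("pics/w1.png"); cv2.imwrite("pics/w1z.png",cv2.resize(im[140:290,250:400],None,fx=4,fy=4,interpolation=cv2.INTER_NEAREST))
print(p["R"], -p["R"].T@p["t"])
E
```

```text
[[ 588.5 -102.8]
 [ 662.5 -128.2]
 [ 626.7 -236. ]
 [ 551.1 -210.1]] [ 607.2143959  -169.27064068]
[ 78.19587273 113.5539004   79.93331304 113.59075608]
71.20719365608461
[[ 613.5 -134.7   54. ]
 [ 622.8 -137.9   54. ]
 [ 602.4 -196.2   54. ]
 [ 593.3 -193.1   54. ]] [ 607.99486359 -165.45612374   54.        ]
[[ 0.94575274 -0.32487868 -0.00236655]
 [-0.30649726 -0.8946113   0.32516159]
 [-0.10775521 -0.30679712 -0.94565551]] [631.72372598 -91.28997345 313.12549218]
```

View pics/w1z.png

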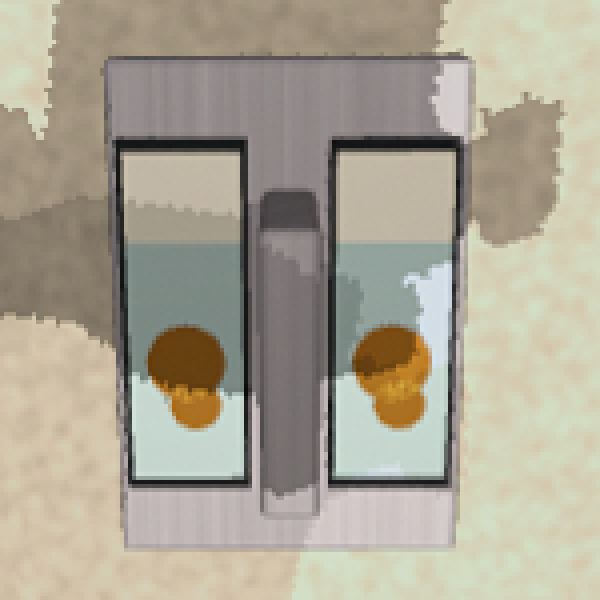

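```bash
python3 - <<'E'
from h import *
delta([606.5,-169.6,19],71.1)
E
```

```text
t 2.15 pos [ 604.2 -171.4  138.5] F [-0.4  1.3  0.3] grip 59.7 j [-0.46  0.59  1.24 -0.    1.31 -0.14]
tool-frame shift [  2.4   1.8 119.5]
heading x 71.47 tilt z [-1.4e-03  7.0e-04 -1.0e+00]
rot about tool z (rad) 0.0065
```

```bash
python3 -m creep '[{"grip":60,"linear":[2.4,1.6,10],"rot":[0,0,0.003]},{"grip":60,"linear":[0,0,20],"rot":[0,0,0]},{"grip":60,"linear":[0,0,20],"rot":[0,0,0]},{"grip":60,"linear":[0,0,20],"rot":[0,0,0]},{"grip":60,"linear":[0,0,15],"rot":[0,0,0]},{"grip":60,"linear":[0,0,13],"rot":[0,0,0]},{"grip":60,"linear":[0,0,10],"rot":[0,0,0]},{"grip":60,"linear":[0,0,7],"rot":[0,0,0]},{"grip":60,"linear":[0,0,3],"rot":[0,0,0]},{"grip":60,"linear":[0,0,1],"rot":[0,0,0]},{"grip":60,"linear":[0,0,0],"rot":[0,0,0]},{"grip":60,"linear":[0,0,0],"rot":[0,0,0]}]' 30
python3 - <<'E'
from h import *
delta([606.5,-169.6,19],71.1)
p=imaging.camera_params("wrist"); im,_=imaging.capture("wrist"); cv2.imwrite("pics/w2.png",im[:,:,::-1])
E
```

```text
time_s: 3.15
eef_pos: [607.1, -170.0, 21.0]
ee_rot: [0.001, 0.817, 0.577, 0.0]
force: [-0.3, 0.9, 0.0]
grip_width: 0.701
t 3.15 pos [ 607.1 -170.    21. ] F [-0.3  0.9  0. ] grip 59.9 j [-0.46  0.72  1.35  0.    1.07 -0.12]
tool-frame shift [ 0.1 -0.7  2. ]
heading x 70.49 tilt z [ 1.1e-03 -5.0e-04 -1.0e+00]
rot about tool z (rad) -0.0106
```

View pics/w2.png

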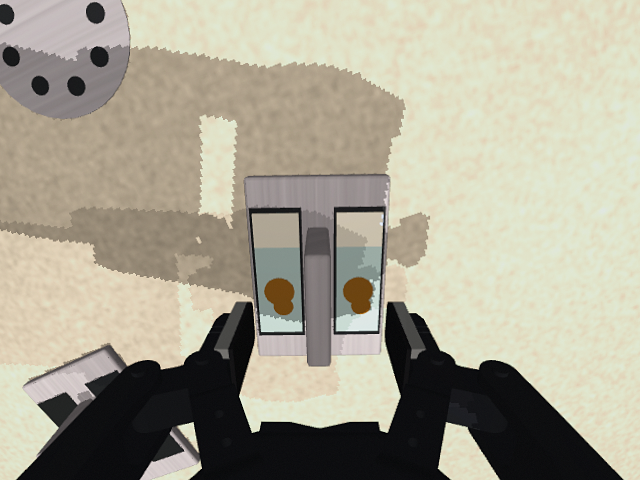

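The fingers straddle the rib, which sits at column 318 with the finger midpoint at about 319, and they clear the slides. Closing now.

```bash
python3 -m creep '[{"grip":40,"linear":[0,0,1],"rot":[0,0,0]},{"grip":25,"linear":[0,0,0],"rot":[0,0,0]},{"grip":18,"linear":[0,0,0],"rot":[0,0,0]},{"grip":15,"linear":[0,0,0],"rot":[0,0,0]},{"grip":12,"linear":[0,0,0],"rot":[0,0,0]},{"grip":8,"linear":[0,0,0],"rot":[0,0,0]},{"grip":8,"linear":[0,0,0],"rot":[0,0,0]},{"grip":8,"linear":[0,0,0],"rot":[0,0,0]}]' 30
python3 - <<'E'
from meas import *
delta([606.5,-169.6,19],71.1)
for n in ("top","scene"):
    im,_=imaging.capture(n); im=np.ascontiguousarray(im[:,:,::-1]); cv2.imwrite(f"pics/{n}1.png",im)
im,_=imaging.capture("wrist"); cv2.imwrite("pics/w3.png",im[:,:,::-1])
E
```

```text
time_s: 3.87
eef_pos: [606.6, -169.8, 19.4]
ee_rot: [-0.0, 0.817, 0.577, -0.0]
force: [-2.3, 0.3, 2.6]
grip_width: 0.122
t 3.87 pos [ 606.6 -169.8   19.4] F [-2.3  0.3  2.6] grip 10.4 j [-0.46  0.72  1.35 -0.    1.07 -0.12]
tool-frame shift [ 0.1 -0.2  0.4]
heading x 70.52 tilt z [-3.e-04  1.e-04 -1.e+00]
rot about tool z (rad) -0.0101
```

View pics/w3.png

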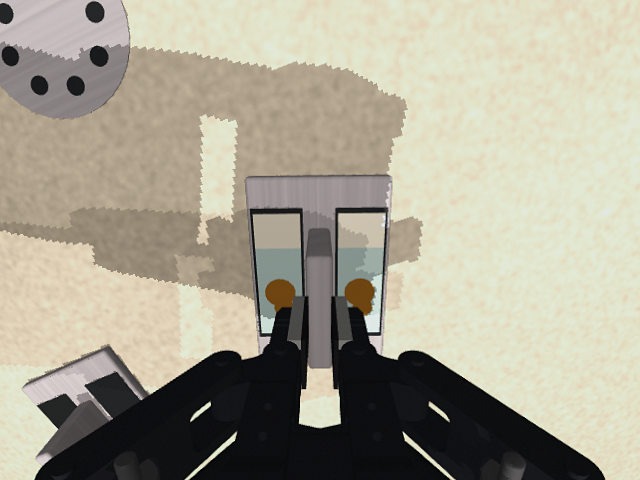

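View pics/scene1.png

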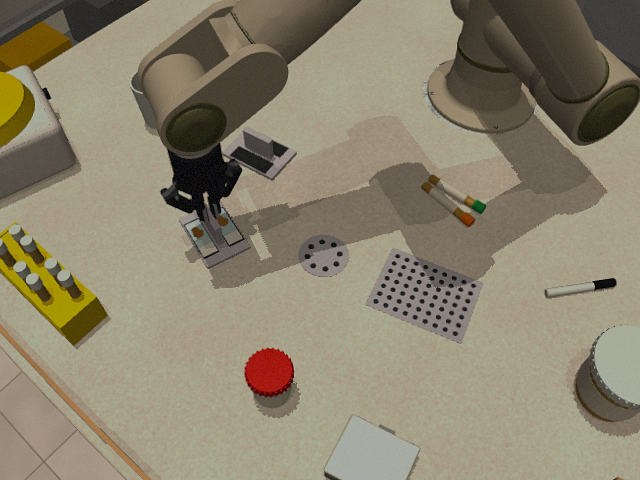

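Gripped; the force on the tool is about 2.6 N upward, so the tray is lightly pressed down. Now I'll slide it slowly.

```bash
python3 -m creep '[{"grip":8,"linear":[2.3,-2,0],"rot":[0,0,0]},{"grip":8,"linear":[4.5,-3.9,0],"rot":[0,0,0]},{"grip":8,"linear":[6.8,-5.9,0],"rot":[0,0,0]},{"grip":8,"linear":[9.1,-7.84,0],"rot":[0,0,0]},{"grip":8,"linear":[9.1,-7.84,0],"rot":[0,0,0]},{"grip":8,"linear":[9.1,-7.84,0],"rot":[0,0,0]},{"grip":8,"linear":[9.1,-7.84,0],"rot":[0,0,0]},{"grip":8,"linear":[9.1,-7.84,0],"rot":[0,0,0]},{"grip":8,"linear":[9.1,-7.84,0],"rot":[0,0,0]},{"grip":8,"linear":[6.8,-5.9,0],"rot":[0,0,0]},{"grip":8,"linear":[4.5,-3.9,0],"rot":[0,0,0]},{"grip":8,"linear":[2.3,-2,0],"rot":[0,0,0]}]' 30
python3 - <<'E'
from h import *
delta([473.3,172.7,19.4],104.3)
E
```

```text
time_s: 5.02
eef_pos: [567.2, -68.3, 19.5]
ee_rot: [0.0, 0.816, 0.578, 0.0]
force: [1.9, -4.3, 2.8]
grip_width: 0.114
t 5.02 pos [567.2 -68.3  19.5] F [ 1.9 -4.3  2.8] grip 9.8 j [-0.32  0.61  1.55 -0.    0.98  0.01]
tool-frame shift [ 196.  -168.8    0. ]
heading x 70.56 tilt z [ 2.e-04 -1.e-04 -1.e+00]
rot about tool z (rad) -0.5889
```

```bash
python3 -m creep '[{"grip":8,"linear":[2.3,-2,0],"rot":[0,0,0]},{"grip":8,"linear":[4.5,-3.9,0],"rot":[0,0,0]},{"grip":8,"linear":[6.8,-5.9,0],"rot":[0,0,0]},{"grip":8,"linear":[9.1,-7.84,0],"rot":[0,0,0]},{"grip":8,"linear":[9.1,-7.84,0],"rot":[0,0,0]},{"grip":8,"linear":[9.1,-7.84,0],"rot":[0,0,0]},{"grip":8,"linear":[9.1,-7.84,0],"rot":[0,0,0]},{"grip":8,"linear":[9.1,-7.84,0],"rot":[0,0,0]},{"grip":8,"linear":[9.1,-7.84,0],"rot":[0,0,0]},{"grip":8,"linear":[9.1,-7.84,0],"rot":[0,0,0]},{"grip":8,"linear":[9.1,-7.84,0],"rot":[0,0,0]},{"grip":8,"linear":[9.1,-7.84,0],"rot":[0,0,0]}]' 30
python3 - <<'E'
from h import *
delta([473.3,172.7,19.4],104.3)
E
```

```text
time_s: 6.02
eef_pos: [521.2, 49.3, 19.4]
ee_rot: [0.0, 0.816, 0.577, 0.0]
force: [2.5, -4.5, 4.6]
grip_width: 0.119
t 6.02 pos [521.2  49.3  19.4] F [ 2.5 -4.5  4.6] grip 10.2 j [-0.13  0.53  1.7  -0.    0.91  0.21]
tool-frame shift [100.4 -86.3  -0. ]
heading x 70.53 tilt z [ 2.e-04 -2.e-04 -1.e+00]
rot about tool z (rad) -0.5894
```

```bash
python3 -m creep '[{"grip":8,"linear":[9.1,-7.84,0],"rot":[0,0,0]},{"grip":8,"linear":[9.1,-7.84,0],"rot":[0,0,0]},{"grip":8,"linear":[9.1,-7.84,0],"rot":[0,0,0]},{"grip":8,"linear":[9.1,-7.84,0],"rot":[0,0,0]},{"grip":8,"linear":[9.1,-7.84,0],"rot":[0,0,0]},{"grip":8,"linear":[9.1,-7.84,0],"rot":[0,0,0]},{"grip":8,"linear":[9.1,-7.84,0],"rot":[0,0,0]},{"grip":8,"linear":[9.1,-7.84,0],"rot":[0,0,0]},{"grip":8,"linear":[9.1,-7.84,0],"rot":[0,0,0]},{"grip":8,"linear":[9.1,-7.84,0],"rot":[0,0,0]},{"grip":8,"linear":[5.8,-5,0],"rot":[0,0,0]},{"grip":8,"linear":[2.5,-2.1,0],"rot":[0,0,0]}]' 30
python3 -m creep '[{"grip":8,"linear":[1,-0.9,0],"rot":[0,0,-0.02]},{"grip":8,"linear":[0,0,0],"rot":[0,0,-0.045]},{"grip":8,"linear":[0,0,0],"rot":[0,0,-0.06]},{"grip":8,"linear":[0,0,0],"rot":[0,0,-0.06]},{"grip":8,"linear":[0,0,0],"rot":[0,0,-0.06]},{"grip":8,"linear":[0,0,0],"rot":[0,0,-0.06]},{"grip":8,"linear":[0,0,0],"rot":[0,0,-0.06]},{"grip":8,"linear":[0,0,0],"rot":[0,0,-0.06]},{"grip":8,"linear":[0,0,0],"rot":[0,0,-0.06]},{"grip":8,"linear":[0,0,0],"rot":[0,0,-0.055]},{"grip":8,"linear":[0,0,0],"rot":[0,0,-0.035]},{"grip":8,"linear":[0,0,0],"rot":[0,0,-0.014]}]' 30
python3 - <<'E'
from h import *
delta([473.3,172.7,19.4],104.3)
for n in ("top","scene","wrist"):
    p=imaging.camera_params(n);im,_=imaging.capture(n); im=np.ascontiguousarray(im[:,:,::-1]); cv2.imwrite(f"pics/{n}2.png",im)
    np.savez(n+"2.npz",**p)
    c,_=im.shape[:2],0
E
```

```text
time_s: 7.02
eef_pos: [473.2, 171.6, 19.4]
ee_rot: [-0.0, 0.816, 0.578, -0.0]
force: [2.1, -6.0, 5.3]
grip_width: 0.12
time_s: 8.02
eef_pos: [472.6, 172.8, 19.4]
ee_rot: [-0.001, 0.613, 0.79, 0.0]
force: [0.1, -0.4, 7.1]
grip_width: 0.124
t 8.02 pos [472.6 172.8  19.4] F [ 0.1 -0.4  7.1] grip 10.6 j [ 0.12  0.49  1.77  0.    0.89 -0.13]
tool-frame shift [-0.2  0.6 -0. ]
heading x 104.35 tilt z [-0.0013  0.001  -1.    ]
rot about tool z (rad) 0.0008
```

View pics/top2.png

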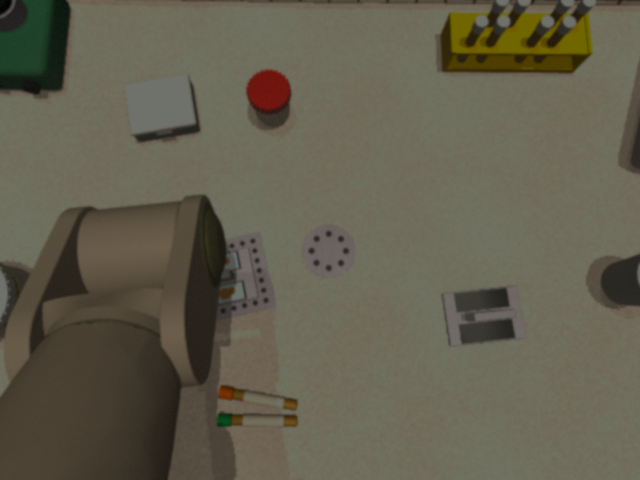

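View pics/scene2.png

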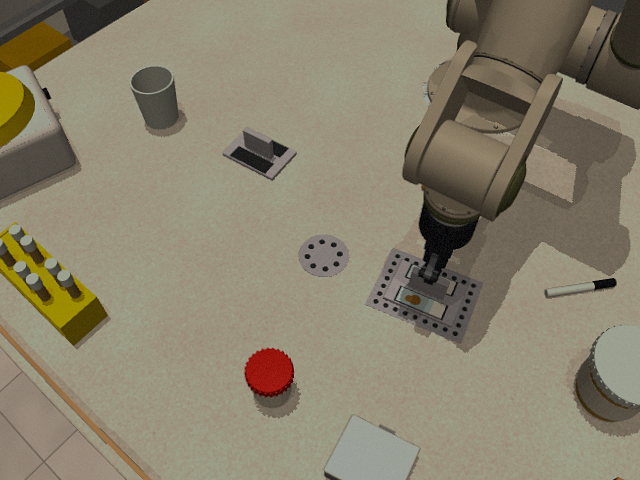

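View pics/wrist2.png

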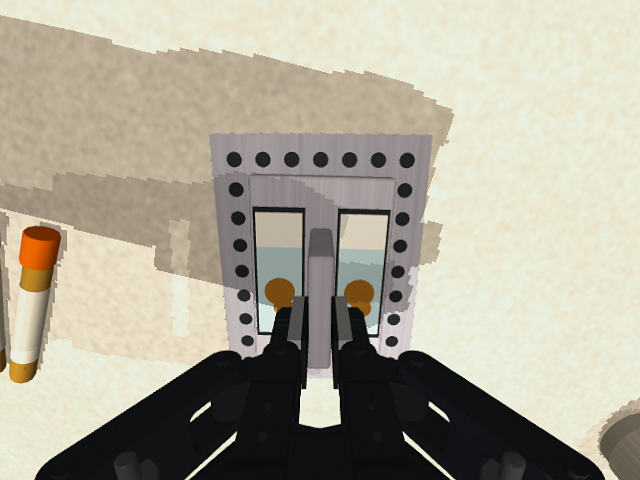

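The tray lies on the grille. In the wrist view the grille's far edge is at row ~134 and the tray's at row ~177, nearly parallel. I'll zoom in to measure the offset.

```bash
python3 - <<'E'
from h import *
im=cv2.imread("pics/wrist2.png"); z=cv2.resize(im[125:275,200:400+40],None,fx=3.3,fy=3.3,interpolation=cv2.INTER_CUBIC)
z=cv2.convertScaleAbs(z,alpha=1.0); cv2.imwrite("pics/w2z.png",z)
im=cv2.imread("pics/scene2.png"); z=cv2.resize(im[240:350,355:495],None,fx=5,fy=5,interpolation=cv2.INTER_CUBIC); cv2.imwrite("pics/s2z.png",cv2.convertScaleAbs(z,alpha=1.3))
E
```

```text
(no output)
```

View pics/w2z.png

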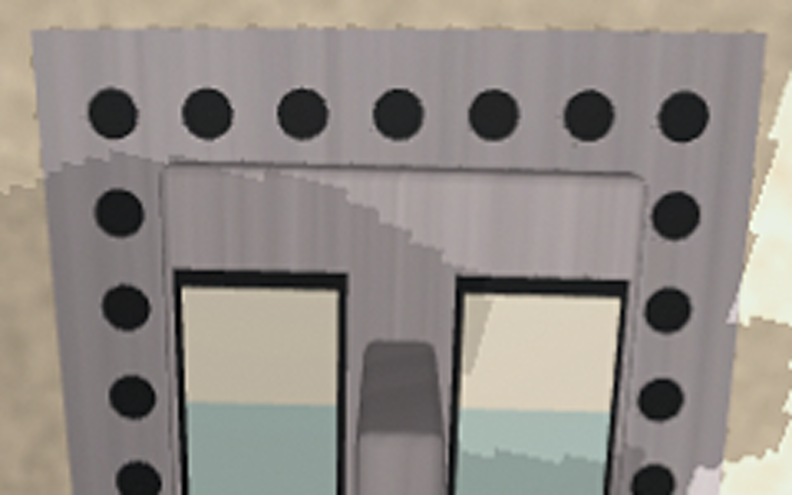

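View pics/s2z.png

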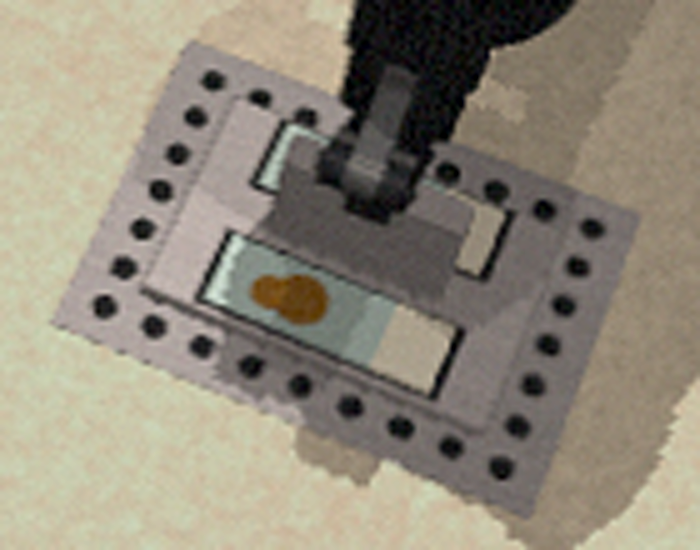

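```bash
python3 - <<'E'
from h import *
def an(a,b): d=b-a; return np.degrees(np.arctan2(d[1],d[0]))
p=dict(np.load("wrist2.npz"))
Z=lambda l,s,o:[[(x+.5)/s-.5+o[0],(y+.5)/s-.5+o[1]] for x,y in l]
g=ray(p,Z([(32,30),(766,33)],3.3,(200,125)),0)[:,:2]
t=ray(p,Z([(162,163),(646,175)],3.3,(200,125)),8)[:,:2]
# long side points
gl=ray(p,Z([(32,30),(75,495)],3.3,(200,125)),0)[:,:2]; gr=ray(p,Z([(766,33),(722,470)],3.3,(200,125)),0)[:,:2]
tl=ray(p,Z([(162,166),(178,495)],3.3,(200,125)),8)[:,:2]; tr=ray(p,Z([(645,178),(636,420)],3.3,(200,125)),8)[:,:2]
print("wrist short-edge ang g,t",an(*g),an(*t),"long g",an(gl[1],gl[0]),an(gr[1],gr[0]),"t",an(tl[1],tl[0]),an(tr[1],tr[0]))
print("widths",np.linalg.norm(g[1]-g[0]),np.linalg.norm(t[1]-t[0]))
def cen(e,half):
    m=e.mean(0); d=(e[1]-e[0])/np.linalg.norm(e[1]-e[0]); n=np.array([d[1],-d[0]]); 
    return m+n*half, m-n*half
print("g",cen(g,80),"t",cen(t,58))
p=dict(np.load("scene2.npz"))
g=ray(p,Z([(190,42),(638,213),(530,517),(52,322)],5,(355,240)),0)[:,:2]
t=ray(p,Z([(245,96),(562,218),(490,430),(143,290)],5,(355,240)),8)[:,:2]
for n,c in(("g",g),("t",t)): print("scene",n,c.mean(0),an(c[0],c[1]),an(c[3],c[2]),an(c[0],c[3]),an(c[1],c[2]),np.linalg.norm(np.roll(c,-1,0)-c,axis=1))
E
```

```text
wrist short-edge ang g,t 14.062708264138129 12.885086155467592 long g 104.16197257091565 104.01220405688903 t 103.3747923433653 106.08928219166926
widths 120.41130175605238 78.61998066729235
g (array([473.33150917, 172.9530371 ]), array([434.45411624, 328.15789629])) t (array([472.96669832, 173.39935823]), array([447.09911798, 286.4783938 ]))
scene g [471.71637432 173.79997355] 104.2930644696869 104.06457703488836 13.81737451050622 14.589546376488903 [157.68935071 119.21507131 159.29200455 118.58232989]
scene t [471.01236237 174.87840695] 104.23338293588792 104.05662418208952 11.818635165980574 15.91382770534954 [109.82139259  82.7408544  115.72097496  82.42145733]
```

Centre offset is about 0.6 mm and the angle difference about 1° or less. I'll release, rise and back off so the top camera can check.

```bash
python3 -m creep '[{"grip":14,"linear":[0,0,0],"rot":[0,0,0]},{"grip":20,"linear":[0,0,0],"rot":[0,0,0]},{"grip":30,"linear":[0,0,0],"rot":[0,0,0]},{"grip":45,"linear":[0,0,0],"rot":[0,0,0]},{"grip":60,"linear":[0,0,0],"rot":[0,0,0]},{"grip":60,"linear":[0,0,0],"rot":[0,0,0]},{"grip":60,"linear":[0,0,-3],"rot":[0,0,0]},{"grip":60,"linear":[0,0,-8],"rot":[0,0,0]},{"grip":60,"linear":[0,0,-15],"rot":[0,0,0]},{"grip":60,"linear":[0,0,-25],"rot":[0,0,0]},{"grip":60,"linear":[0,0,-30],"rot":[0,0,0]},{"grip":60,"linear":[0,0,-30],"rot":[0,0,0]}]' 30
python3 - <<'E'
from h import *
delta([473.3,172.7,19.4],104.3)
p=imaging.camera_params("wrist"); im,_=imaging.capture("wrist"); cv2.imwrite("pics/w4.png",im[:,:,::-1]);np.savez("w4.npz",**p)
E
```

```text
time_s: 9.17
eef_pos: [473.3, 171.7, 132.1]
ee_rot: [-0.0, 0.614, 0.789, -0.0]
force: [0.0, 0.0, 0.6]
grip_width: 0.703
t 9.17 pos [473.3 171.7 132.1] F [0.  0.  0.6] grip 60.0 j [ 0.11  0.33  1.66  0.    1.15 -0.13]
tool-frame shift [  1.    0.3 112.7]
heading x 104.26 tilt z [-3.e-04 -0.e+00 -1.e+00]
rot about tool z (rad) -0.0007
```

View pics/w4.png

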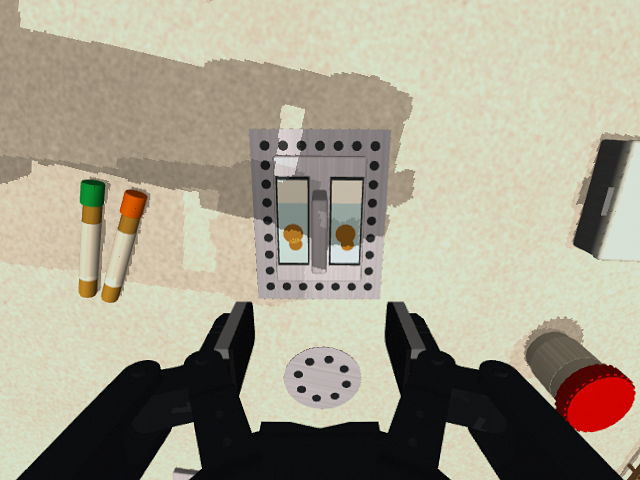

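The whole tray now shows inside the ring of holes on the grille at (250–390, 129–298). I'll zoom in for corners.

```bash
python3 - <<'E'
import cv2
im=cv2.imread("pics/w4.png"); z=cv2.resize(im[122:307,240:400],None,fx=3.2,fy=3.2,interpolation=cv2.INTER_CUBIC)
cv2.imwrite("pics/w4z.png",cv2.convertScaleAbs(z,alpha=1.2))
E
```

```text
(no output)
```

View pics/w4z.png

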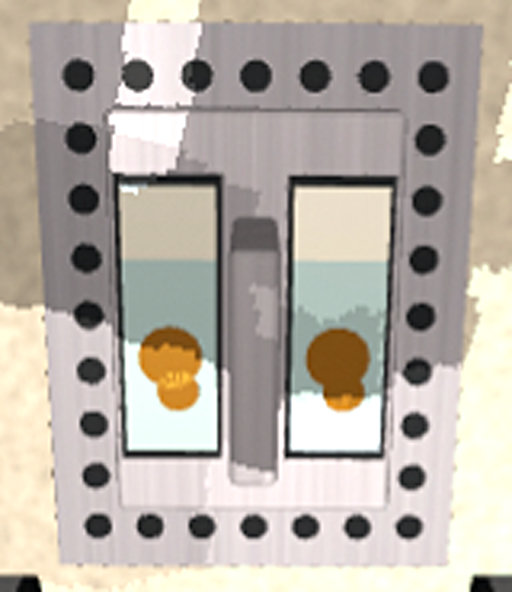

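```bash
python3 - <<'E'
from h import *
def an(a,b): d=b-a; return np.degrees(np.arctan2(d[1],d[0])).round(2)
p=dict(np.load("w4.npz"))
Z=lambda l:[[(x+.5)/3.2-.5+240,(y+.5)/3.2-.5+122] for x,y in l]
for n,l,z in (("holes",[(79,75),(433,76),(409,527),(98,526)],0),("grille",[(30,24),(482,26),(447,564),(61,563)],0),("tray",[(107,109),(405,112),(388,508),(119,507)],8),("recess",[(117,177),(396,179),(383,457),(126,455)],8)):
    c=ray(p,Z(l),z)[:,:2]; print(n,c.mean(0).round(1),"short",an(c[0],c[1]),an(c[3],c[2]),"long",an(c[3],c[0]),an(c[2],c[1]),np.linalg.norm(np.roll(c,-1,0)-c,axis=1).round(1))
E
```

```text
holes [473.3 172.6] short 14.12 14.08 long 103.89 104.03 [ 95.  133.6  95.3 133.6]
grille [473.3 172.8] short 14.03 14.12 long 104.06 104.07 [119.9 159.4 119.9 159.5]
tray [473.1 173.4] short 13.71 14.05 long 103.62 104.22 [ 78.6 114.6  79.8 115.1]
recess [473.5 172.9] short 13.87 13.8 long 103.87 103.9 [74.9 80.6 74.9 80.5]
```

```bash
python3 - <<'E'
from meas import *
from rig import ctrl
im,_=imaging.capture("top"); im=np.ascontiguousarray(im[:,:,::-1])
print("empty",rects(im,imaging.camera_params("top"),[(421.5,-235.8)],[8]))
s=sensors.sense(); print(s["time_s"],s["force"],s["eef_pos"]); print(ctrl.finish_job())
E
```

```text
empty [(421.4, -235.8, -83.39, 116.7, 79.4)]
9.2667 [-1.21454282  0.62746804 -0.28421607] [475.98201962 172.09065076 135.40925831]
the job is handed in; nothing more can be done
None
```

The tray with the two wet smears now lies centred on the rectangular grille, its long sides along the grille's. I gripped it by the rib at 30 N and slid it flat in a straight line, then turned it about 33° on the spot. After that I released it and raised the gripper clear. I handed the job in at 9.3 s.

- **Fit on the grille:** The wrist view after release puts the tray's centre within about 0.7 mm of the grille's, and the angles agree to about 0.2°. An earlier check with the tray still gripped suggested up to 1.2°, but in that view only the tray's far edge was clear. The clearer view after release did not confirm it.
- **Contact during the slide:** In the readings I took, the tray stayed lightly pressed down (3–7 N) and the tool height stayed at about 19.4 mm, so it was not lifted. Both slides still lay in their recesses afterwards.
- **Empty tray:** It measured (421.4, -235.8) mm at the end, unchanged from the start.
- **Not checked after release:** The top camera's view of the grille was blocked by the arm when I looked before release, and I did not re-measure the tray from there. The final placement figures come from the wrist camera alone.

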